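Turn the rocking sole anvil until it seats on its bench plate

ROBOT

A 7-joint arm with a two-finger parallel gripper is mounted at the origin on a cart in front of the work surface, level with it; the furniture and walls round the work are solid. World frame = base frame: x ahead of the robot, y to its left, z up, the work surface at z = 0. Lengths are in m, angles in rad, forces in N, time in s.
With the tool pointing down it reaches from about 0.425 to 0.925 m from the base axis. Payload 6.8 kg.
Tool frame: the origin (TCP) lies on the mounting face of the last link; the fingertips stand robot.tip_reach ahead of it and the grasp point (between the pads) lies 163 mm ahead of it (robot.tip_reach is the distance from the TCP to the fingertips, in m); x points along the fingers, z is the direction in which the jaws open and shut, and the axes are right-handed (so a half turn about x gives the same grasp; the last joint's range is limited). The gripper opens to 88 mm and grips with 3 to 60 N. Pads are 20 mm wide; open, the fingers measure 115 mm over their backs; the gripper's body (75 mm by 178 mm) begins 61 mm behind the grasp point.
Start: joints at [-1.4, 0.477, 0.022, 1.555, -0.011, 1.109, -0.083], TCP at [0.186, 0.649, 0.405] pointing down, gripper open.
Joint ranges: [-2.96, 2.96], [-0.34, 2.1], [-1.41, 1.46], [0.24, 2.44], [-1.37, 4.51], [0.17, 1.92], [-2.96, 2.96]. Speed limits (rad/s): [2.39, 2.39, 3.14, 3.14, 3.14, 3.14, 3.14].

INTERFACE

Orientations are given as [roll, pitch, yaw] about the fixed x, y, z axes, in that order (R = Rz(yaw) Ry(pitch) Rx(roll)).
In Python, from station import robot, grab_frame gives the robot as it stands.
- The arm moves only by the tool step_arm, never from a script. Its argument "rows" is a list that holds one entry, the list of rows, each a list of 5 numbers: the finger opening in mm, from 0 to 87.8, then the shift along the world's x, y, z in mm, then the turn about the world's z in rad. A call has 1 to 5 rows; each row is the pose to reach, as a shift and turn from the pose commanded when the call began; what a row does not reach only later rows make up. A row lasts 1/10 s, in which the tool goes at most 50 mm and 8.59 degrees, less where a joint would pass 70% of its speed; a pose out of reach is approached as far as the arm can. A call with a gripper value outside its range is refused whole. The fingers move at their own pace and stop on an object; "grip_force" is the grip in N (left out, the last holds). Time passes only in rows, so rows that repeat a pose let the fingers close. It gives the time, the measured TCP pose, the force and the opening at its end, in the units of the state.
- robot.get_state(): the state, without advancing time (a new reading comes with each control period).
- grab_frame(name): name is "scene" or "top" or "wrist"; returns a dict with "frame" (420x560x3 uint8, red, green, blue), "fx", "fy", "cx", "cy" (pixels), "k1" (the pictures are not rectified: a ray, as slopes to the right and down, at radius r is drawn at 1 + k1 r^2 times it, then the intrinsics apply), "rvec" (rotation vector, rad) and "tvec" (3), from world to camera coordinates, as OpenCV has them; the wrist camera has in their place "T_tool_cam" (4x4, takes a point from camera to tool coordinates, whose origin is the TCP and whose axes are the tool frame's). Camera axes: x right, y down, z forward; pixel columns grow to the right and rows downward; lengths in m; the calibration is good to about 2 mm. A picture is of the moment at which its call begins: read the wrist's pose just before it. There is no depth.
- robot.sign_off(): hands the job in, once; it reports no verdict.
The state is a dict: "clock": time; "q": joint angles; "dq": joint speeds; "joint_efforts": joint torques, N m; "tcp_pos": TCP position; "tcp_rot": TCP orientation; "wrist_force": force on the tool from outside, world axes, zero at the start; "torque": the same for the moment, N m; "grip_width": finger opening in m.
Only numpy, scipy, OpenCV 4.12 (cv2) and the standard library are available. Lean on these libraries where they do the work, as an engineer would, in place of code of your own. Each camera call takes 0.05 s, during which the arm holds its last target. There are 200 camera calls.

TASK

The footed sole anvil rocks because its two long feet are not in the two pits of the bench plate under it. Take it by its slanting handle and turn it clockwise (seen from above) on the plate, without lifting it off or tipping it over, until the long feet drop into the pits, all four feet touch and it stands level without rocking; then let go. Leave the loose things round it where they lie.

Things in the scene. Friction and masses are not known exactly. Their poses are not given: they have to be found in the camera images.
- sole_anvil: Loose grey metal anvil, 0.8 kg, 169 mm high: cross of four arms, a rubber foot (16 mm, ball tip) under each end, 55 mm from the middle; column; sole-shaped steel top. Origin: on the column axis, level with the tips of its two SHORT feet (at x -55 under the toe, x +55 under the heel). z up the column, -x to the toe. Starts with the toe roughly to the robot, turned 23 to 46 degrees anticlockwise of its seat.
- long_foot_l (a point): Tip of one LONG foot, at (0, 55, -7) mm in the anvil's frame, 7 mm lower than the short feet; the other long foot is at (0, -55, -7). The anvil is heavier at the heel: off its seat it stands on the long feet and the heel foot, leaning about 7 degrees, heel low, and rocks. Seated, it is level and its origin lies at point plate_top, its y axis along the plate's y.
- handle_grip (a point): Point on the turning handle's axis to grip, at (-95, 0, 75) mm in the anvil's frame, axes as the anvil's. The handle starts at the toe arm and slants up and out, 40 degrees from the column: direction (-0.643, 0, 0.766). Its wooden grip, about 20 mm thick and round, runs from 27 mm below to 21 mm beyond this point along the handle, on a 12 mm steel rod.
- sole_toe (a point): Front edge of the sole-shaped top at its underside, at (-82, 0, 150) mm in the anvil's frame. The top is flat, 12 mm thick, 72 mm wide at the toe, and runs back to x = +105 at the heel. The toe overhangs the handle and is in the way of a gripper from straight above: come in along the slanting handle, leaning out from the anvil.
- bench_plate: Bare metal plate bolted to the bench, 150 (x) by 200 (y) by 14 (z) mm, a bolt head (6 mm high) near each short side on its long middle line. Origin: centre of its underside. A round rim on the top face (outer radius 72, inner 67, height 9 mm) keeps the anvil's feet within about 4 mm of centre.
- plate_top (a point): Centre of the plate's top face, 14 mm above the bench; axes as the plate's. The two round pits, 26 mm wide and 7 mm deep, lie on the plate's long middle line at y = +55 and -55 mm from here; turning the anvil by half a turn gives an equally good seat.
- heel_block_0: black heel block, 48x26x28 mm, a bystander lying loose on the bench; origin: centre of its underside
- heel_block_1: brown heel block, 48x26x28 mm, a bystander lying loose on the bench; origin: centre of its underside
- rubbing_stone_0: waisted grey rubbing stone, 33x59x15 mm, a bystander lying loose on the bench; origin: centre of its underside
- rubbing_stone_1: grey rubbing stone, 37x53x18 mm, a bystander lying loose on the bench; origin: centre of its underside
- polish_tin_2: flat round tin, lying at the right, diameter 64, height 25 mm, a bystander lying loose on the bench; origin: centre of its underside
- masking_tape: roll of masking tape lying flat towards the robot, diameter 92, height 24 mm, a bystander lying loose on the bench; origin: centre of its underside
- shoe_hammer: shoemaker's hammer lying at the right, 97x250x30 mm, a bystander lying loose on the bench; origin: centre of its underside

How it is judged:
By the outcome, as a careful person would: the job done as asked, in the order asked, and still so for the second after the job is handed in, with the robot touching nothing.
It also fails if it takes over 38 s, if anything falls off the work surface, if the arm or the gripper's body presses on something with over 40 N, if the wrist force passes 120 N, or if a joint passes its speed limit or range.

## Working session

There is one attempt and no reset: what is moved stays moved. The work goes in short steps, Python scripts to look and compute and a tool call to move; the robot and the scene stay as the last step left them, time stands still between calls to the robot, and variables do not carry over. Pictures are saved under pics/ and viewed, about 8 in all and at most 12, crops included, and the job is handed in when it is done.

Besides the shell and the picture viewer there is one more tool, called after "Emit:" as a command line: name --argument value ..., lists and objects as JSON in quotes. step_arm: Moves the arm, as the interface text tells. Its arguments: {"type":"object","properties":{"rows":{"type":"array","items":{"type":"array","items":{"type":"array","items":{"type":"number"}}}},"grip_force":{"type":"number"}},"required":["rows"]}

```bash
ls; mkdir -p pics; python3 - <<'E'
from station import robot, grab_frame
import cv2
print(robot.get_state(), robot.tip_reach)
for n in ("scene","top"):
    f=grab_frame(n); cv2.imwrite(f"pics/{n}0.png",f["frame"][:,:,::-1])
    print(n,{k:v for k,v in f.items() if k!="frame"})
E
```

```text
pics
{'clock': 0.0, 'q': array([-1.40010266,  0.47779499,  0.02237258,  1.55644841, -0.01155063,
        1.10928117, -0.08310883]), 'dq': array([-0.00076131, -0.00014237,  0.00029245,  0.00270282, -0.0002992 ,
       -0.00092298, -0.000744  ]), 'joint_efforts': array([-3.26122499e-04, -5.82853425e+01,  1.53475989e+00, -2.72609174e+01,
       -5.42865763e-02,  1.70567818e-02,  1.41972700e-04]), 'tcp_pos': array([0.18568417, 0.64867401, 0.40368676]), 'tcp_rot': array([-3.08405449,  1.56899245, -1.79209079]), 'wrist_force': array([0.62867391, 0.04633103, 0.0960556 ]), 'torque': array([-0.01569232, -0.00457498, -0.00399189]), 'grip_width': 0.08795420478942945} 0.182
scene {'fx': 458.2685485470676, 'fy': 458.2685485470676, 'cx': 273.5807708970113, 'cy': 206.2642933996513, 'k1': -0.06636996070937987, 'rvec': array([ 1.86443632, -0.94643124,  0.61930177]), 'tvec': array([-0.39063782,  0.2724055 ,  0.85311134])}
top {'fx': 537.439584105785, 'fy': 537.439584105785, 'cx': 268.78310404200886, 'cy': 206.19230312749514, 'k1': -0.07586581046760443, 'rvec': array([ 2.05345074, -2.16443993,  0.22908901]), 'tvec': array([-0.05865141,  0.5448672 ,  1.37182661])}
```

View pics/scene0.png

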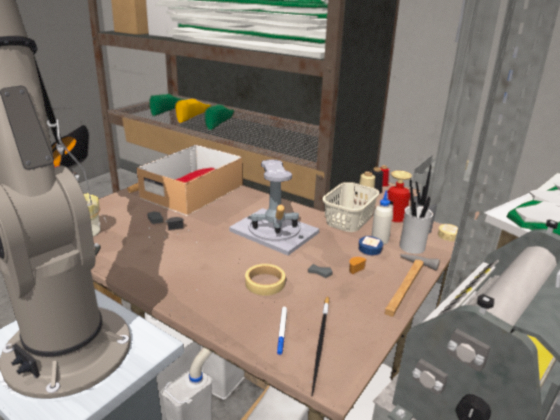

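View pics/top0.png

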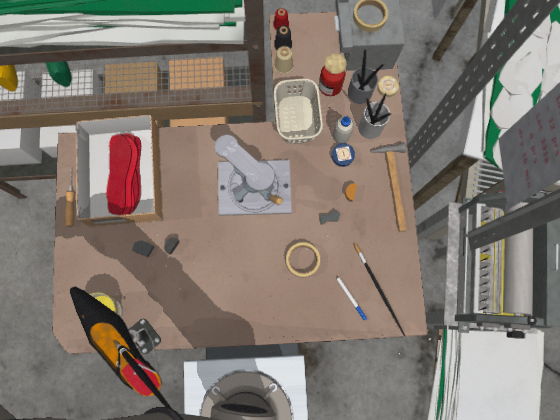

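The two pictures show the plate at about (255,188) in the top view. The toe and handle point right and towards the robot, with the grip near (278,199). I'll crop closer.

```bash
cat > h.py <<'E'
import numpy as np, cv2
from scipy.spatial.transform import Rotation as Ro
from station import robot, grab_frame
def cam(f):
    """R,t world->cam"""
    if "rvec" in f: return cv2.Rodrigues(np.array(f["rvec"]))[0], np.array(f["tvec"])
    s=f["state"]; T=np.eye(4); T[:3,:3]=Ro.from_euler("xyz",s["tcp_rot"]).as_matrix(); T[:3,3]=s["tcp_pos"]
    W=np.linalg.inv(T@np.array(f["T_tool_cam"])); return W[:3,:3],W[:3,3]
def K(f): return np.array([[f["fx"],0,f["cx"]],[0,f["fy"],f["cy"]],[0,0,1]]), np.array([f["k1"],0,0,0.])
def proj(f,P):
    R,t=cam(f); k,d=K(f); return cv2.projectPoints(np.array(P,float).reshape(-1,1,3),cv2.Rodrigues(R)[0],t,k,d)[0][:,0]
def onplane(f,uv,z):
    R,t=cam(f); k,d=K(f); n=cv2.undistortPoints(np.array(uv,float).reshape(-1,1,2),k,d)[:,0]
    r=np.c_[n,np.ones(len(n))]@R; c=-R.T@t
    return c+r*((z-c[2])/r[:,2])[:,None]
def grab(n):
    s=robot.get_state(); f=grab_frame(n); f["state"]=s; return f
def anvil(p0,yaw,lean,P,dz=0.):
    """lean about the anvil's y, heel low positive; mm in, m world"""
    R=Ro.from_euler("ZY",[yaw,lean],degrees=True).as_matrix()
    return np.array(p0)+np.array([0,0,dz])+np.atleast_2d(P)/1000@R.T
E
python3 - <<'E'
from h import *
f=grab("top"); g=grab("scene")
print(onplane(f,[(217,163),(289,160),(292,212),(220,215)],.014))
a=cv2.resize(f["frame"][115:235,195:315],None,fx=5,fy=5,interpolation=cv2.INTER_CUBIC)[:,:,::-1]
cv2.imwrite("pics/t1.png",a)
b=cv2.resize(g["frame"][150:260,220:330],None,fx=5,fy=5,interpolation=cv2.INTER_CUBIC)[:,:,::-1]
cv2.imwrite("pics/s1.png",b)
E
```

```text
[[ 0.68186271  0.0506665   0.014     ]
 [ 0.67981128 -0.15102526  0.014     ]
 [ 0.53103711 -0.15025045  0.014     ]
 [ 0.5330837   0.04710231  0.014     ]]
```

View pics/t1.png

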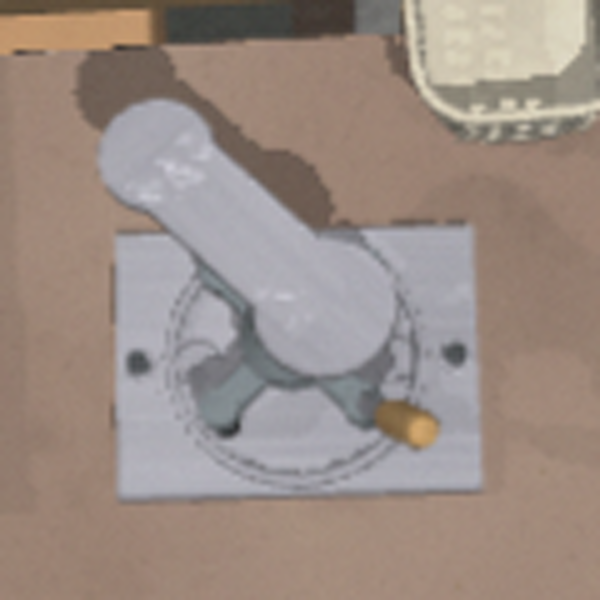

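View pics/s1.png

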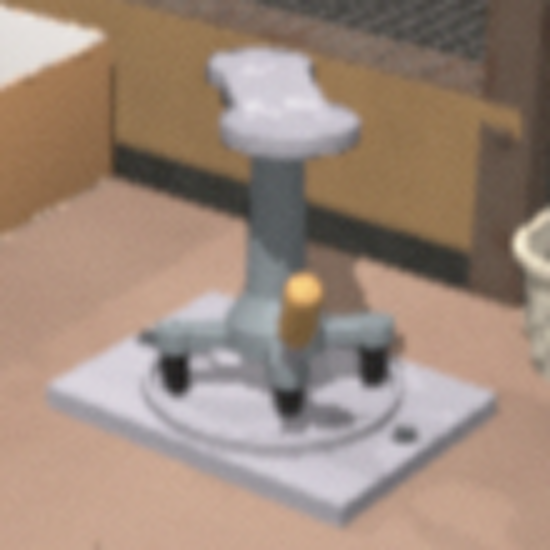

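```bash
python3 - <<'E'
from h import *
from scipy.optimize import least_squares
f=grab("top"); g=grab("scene")
bl=onplane(f,[(222.4,187.6),(285.8,185.6)],.019); print(bl,bl.mean(0),"plate yaw",np.degrees(np.arctan2(*(bl[0]-bl[1])[:2]*[-1,1])))
rim=np.array([(165,370),(425,360)])/5+[195,115]
print("rim",onplane(f,rim,.02))
ct=np.array([[157,153],[325,305],[427,430]])/5+[195,115]
cs=np.array([[303,288],[177,388],[373,380],[290,412]])/5+[220,150]
Pt=[[78,0,162],[-46,0,162],[-108,0,91]]; Ps=[[-108,0,91],[0,55,-7],[0,-55,-7],[-55,0,0]]
def res(p,full=0):
    A=lambda P:anvil([p[0],p[1],.021],p[2],7.25,P)
    a=proj(f,A(Pt))-ct; b=proj(g,A(Ps))-cs
    return (a,b) if full else np.r_[a.ravel(),b.ravel()]
s=least_squares(res,[.606,-.05,35]); print(s.x,res(s.x,1))
A=lambda P:anvil([s.x[0],s.x[1],.021],s.x[2],7.25,P)
print("grip",A([-95,0,75]),"dir",A([-.643e3,0,.766e3])-A([0,0,0]),"toe",A([-82,0,150]))
w=grab("wrist"); print({k:w[k] for k in("fx","cx","cy","k1","T_tool_cam")})
E
```

```text
[[ 0.60877859  0.0375179   0.019     ]
 [ 0.60515644 -0.13747985  0.019     ]] [ 0.60696752 -0.04998097  0.019     ] plate yaw -1.1857543327027265
rim [[ 0.60371735  0.02214315  0.02      ]
 [ 0.60177115 -0.12123961  0.02      ]]
[ 0.60911328 -0.05188477 42.5147088 ] (array([[-0.99501573, -1.35493048],
       [ 0.08400729, -0.37477378],
       [-0.12772388, -0.03162964]]), array([[ 0.43735924,  0.25038874],
       [-0.30970182,  1.42850801],
       [-0.14426137,  1.47048219],
       [-0.36702416,  1.1494151 ]]))
grip [[ 0.54662489 -0.10917434  0.10738927]] dir [[-0.39891382 -0.36572561  0.84102173]] toe [[ 0.56310726 -0.09406324  0.18014906]]
{'fx': 351.4580540677437, 'cx': 278.0926006569381, 'cy': 207.54412177917345, 'k1': -0.05950240873936811, 'T_tool_cam': array([[-1.05364921e-04, -2.55893839e-01,  9.66704884e-01,
         1.95210678e-02],
       [-7.64588316e-04, -9.66704586e-01, -2.55893843e-01,
         7.04916937e-02],
       [ 9.99999702e-01, -7.66093494e-04, -9.37966873e-05,
        -2.16176893e-03],
       [ 0.00000000e+00,  0.00000000e+00,  0.00000000e+00,
         1.00000000e+00]])}
```

```bash
python3 - <<'E'
from h import *
s=robot.get_state(); R=Ro.from_euler("xyz",s["tcp_rot"]).as_matrix(); print(R.round(3))
o=np.array([.6075,-.051]); 
ang=lambda v:np.arctan2(v[1],v[0])
for yaw in (42.5,-1.2):
    y=np.radians(yaw); t=np.array([-np.sin(y),np.cos(y)])  # anvil +y
    for sg in(1,-1):
        d=ang(sg*t)-ang(R[:2,2]); print(yaw,sg,"turn",(d+np.pi)%(2*np.pi)-np.pi)
    r=.102; p=o-r*np.array([np.cos(y),np.sin(y)]); print("TCP xy",p,"shift mm",1000*(p-s["tcp_pos"][:2]))
E
```

```text
[[-0.    -0.961  0.275]
 [-0.     0.275  0.961]
 [-1.     0.    -0.   ]]
42.5 1 turn 1.0205773255538606
42.5 -1 turn -2.1210153280359325
TCP xy [ 0.53229771 -0.1199102 ] shift mm [ 346.57055366 -768.80530198]
-1.2 1 turn 0.257868442432339
-1.2 -1 turn -2.883724211157454
TCP xy [ 0.50552237 -0.04886387] shift mm [ 319.7952123  -697.75897397]
```

Emit:
step_arm --rows '[[[87.8,32,-38,0,0.08],[87.8,64,-76,0,0.16],[87.8,96,-114,0,0.24],[87.8,128,-152,0,0.32],[87.8,160,-190,0,0.4]]]'

```text
clock: 0.85
tcp_pos: [0.3468, 0.4572, 0.4048]
tcp_rot: [-0.834, 1.57, 0.862]
wrist_force: [0.9, -0.3, 0.3]
grip_width: 0.0881
```

Emit:
step_arm --rows '[[[87.8,30,-38,0,0.08],[87.8,60,-76,0,0.16],[87.8,80,-120,0,0.24],[87.8,90,-168,0,0.32],[87.8,100,-215,0,0.4]]]'

```text
clock: 1.35
tcp_pos: [0.4462, 0.2418, 0.4048]
tcp_rot: [-1.722, 1.57, 0.373]
wrist_force: [0.4, -0.1, -1.2]
grip_width: 0.0881
```

Emit:
step_arm --rows '[[[87.8,18,-45,0,0.05],[87.8,36,-90,0,0.1],[87.8,54,-135,0,0.15],[87.8,70,-180,0,0.2],[87.8,80,-225,0,0.22]]]'

```text
clock: 1.85
tcp_pos: [0.5265, 0.0169, 0.405]
tcp_rot: [-2.223, 1.57, 0.09]
wrist_force: [1.0, -0.0, -0.4]
grip_width: 0.0879
```

Emit:
step_arm --rows '[[[87.8,2,-46,0,0],[87.8,4,-92,0,0],[87.8,6,-137,0,0],[87.8,6,-137,0,0]]]'

```text
clock: 2.25
tcp_pos: [0.5309, -0.125, 0.4051]
tcp_rot: [2.616, 1.567, -1.365]
wrist_force: [0.2, -0.0, 0.1]
grip_width: 0.0883
```

```bash
python3 - <<'E'
from h import *
import pickle
f=grab("wrist"); pickle.dump(f,open("w1.pkl","wb")); s=f["state"]; print(s["clock"],s["tcp_pos"],s["q"])
print(Ro.from_euler("xyz",s["tcp_rot"]).as_matrix().round(3))
A=lambda P:anvil([.6075,-.051,.021],42.5,7.25,P)
pts=A([[-108.5,0,91],[-95,0,75],[-77.6,0,54],[-82,0,150],[0,55,-7],[0,-55,-7],[-55,0,0]])
uv=proj(f,pts); print(uv)
im=f["frame"][:,:,::-1].copy()
for u in uv: cv2.drawMarker(im,tuple(int(round(v)) for v in u),(0,0,255),cv2.MARKER_CROSS,8,1)
cv2.imwrite("pics/w1.png",im)
E
```

```text
2.25 [ 0.53086122 -0.12503804  0.40509838] [-0.09890638  0.26486001  0.25883583  1.88163476 -0.0758435   1.00368032
  2.49382032]
[[ 0.001 -0.744 -0.668]
 [-0.003 -0.668  0.744]
 [-1.     0.002 -0.003]]
[[283.5932273  224.65692077]
 [283.42039427 231.31078122]
 [283.22391253 238.46799278]
 [285.06259798 299.47583257]
 [330.58221864 273.87413229]
 [235.35316733 274.81886424]
 [282.70642916 234.34264002]]
```

View pics/w1.png

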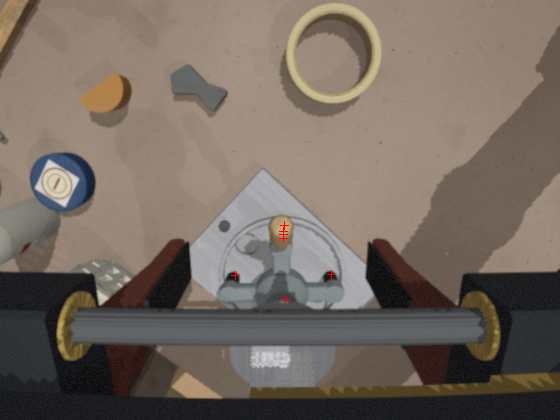

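Handle end is seen at (281,229), midway between the fingers, and the long feet sit on the predicted marks at (330,275) and (235,275), so the pose fit holds. Next I lower over the upper end of the handle, staying outside and above the toe.

Emit:
step_arm --rows '[[[87.8,4,3,-45,0],[87.8,7,6,-85,0],[60,7,6,-100,0],[50,7,6,-108,0],[50,7,6,-108,0]]]'

```text
clock: 2.8
tcp_pos: [0.5387, -0.1109, 0.296]
tcp_rot: [0.476, 1.569, 2.789]
wrist_force: [-0.1, -0.5, -0.8]
grip_width: 0.0672
```

```bash
python3 - <<'E'
from h import *
g=grab("scene"); f=grab("wrist"); s=f["state"]; print(s["clock"],s["tcp_pos"],s["wrist_force"])
b=cv2.resize(g["frame"][150:260,220:330],None,fx=5,fy=5,interpolation=cv2.INTER_CUBIC)
a=cv2.resize(f["frame"][130:330,180:380],(550,550),interpolation=cv2.INTER_CUBIC)
im=np.hstack([b,a]); im=cv2.resize(im,(800,400)); cv2.imwrite("pics/c2.png",im[:,:,::-1])
E
```

```text
2.85 [ 0.53907846 -0.11131569  0.29702699] [-0.23277763  0.4617113  -0.01391051]
```

View pics/c2.png

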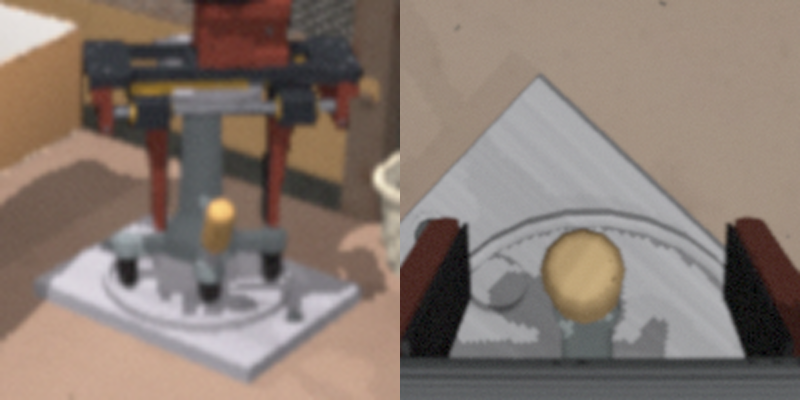

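```bash
python3 - <<'E'
from h import *
f=grab("wrist"); s=f["state"]; R=Ro.from_euler("xyz",s["tcp_rot"]).as_matrix()
for z in(.12,.125,.13):
    p=onplane(f,[(271.5,266.5)],z)[0]; print(z,p,"tool frame",R.T@(p-s["tcp_pos"]), "radius",np.hypot(*(p[:2]-[.6075,-.051])))
    print(proj(f,[s["tcp_pos"]+R@[.182,y,0] for y in(-.01,0,.01)]))
E
```

```text
0.12 [ 0.54186633 -0.11464742  0.12      ] tool frame [ 0.17764722  0.00036879 -0.00381467] radius 0.0914263256573596
[[279.27747891 281.69443717]
 [279.28085872 263.53968398]
 [279.28394306 244.79042598]]
0.125 [ 0.54011878 -0.11610736  0.125     ] tool frame [ 0.17264431  0.00263734 -0.00371495] radius 0.09369736839946309
[[279.27747891 281.69443717]
 [279.28085872 263.53968398]
 [279.28394306 244.79042598]]
0.13 [ 0.53837124 -0.1175673   0.13      ] tool frame [ 0.1676414   0.00490589 -0.00361523] radius 0.09596869982673747
[[279.27747891 281.69443717]
 [279.28085872 263.53968398]
 [279.28394306 244.79042598]]
```

Handle end lies 2.6 mm off in tool y and 3.7 mm off in jaw direction. I'll correct the jaw offset and close gently.

Emit:
step_arm --rows '[[[30,2.5,-2.7,0,0],[22,2.5,-2.7,0,0],[14,2.5,-2.7,0,0],[14,2.5,-2.7,0,0],[14,2.5,-2.7,0,0]]]' --grip_force 20

```text
clock: 3.45
tcp_pos: [0.5412, -0.1148, 0.2967]
tcp_rot: [2.984, 1.571, -0.987]
wrist_force: [0.4, -0.4, 0.5]
grip_width: 0.0197
```

```bash
python3 - <<'E'
from h import *
s=robot.get_state(); print({k:np.round(s[k],4) for k in("clock","tcp_pos","wrist_force","torque","grip_width","q")})
c=np.array([.607,-.0505]); d=s["tcp_pos"][:2]-c; print("radius",np.hypot(*d),"ang",np.degrees(np.arctan2(-d[1],-d[0])))
for th in range(0,52,3):
    a=-np.radians(th); M=np.array([[np.cos(a),-np.sin(a)],[np.sin(a),np.cos(a)]]); print(th,(1000*(M@d-d)).round(1),round(a,3))
E
```

```text
{'clock': np.float64(3.45), 'tcp_pos': array([ 0.5412, -0.1148,  0.2967]), 'wrist_force': array([ 0.4295, -0.3693,  0.4764]), 'torque': array([-0.0557,  0.0432,  0.0527]), 'grip_width': np.float64(0.0197), 'q': array([-0.0815,  0.4144,  0.2237,  1.9589, -0.1271,  0.7815,  2.5262])}
radius 0.09199172765140728 ang 44.350161999933846
0 [0. 0.] -0.0
3 [-3.3  3.5] -0.052
6 [-6.4  7.2] -0.105
9 [-9.2 11.1] -0.157
12 [-11.9  15.1] -0.209
15 [-14.4  19.2] -0.262
18 [-16.7  23.5] -0.314
21 [-18.7  27.8] -0.367
24 [-20.5  32.3] -0.419
27 [-22.   36.9] -0.471
30 [-23.3  41.5] -0.524
33 [-24.4  46.2] -0.576
36 [-25.2  50.9] -0.628
39 [-25.8  55.7] -0.681
42 [-26.1  60.5] -0.733
45 [-26.2  65.3] -0.785
48 [-26.   70.2] -0.838
51 [-25.6  75. ] -0.89
```

Gripped at 19.7 mm with low forces. I turn in 3° rows, 15° first.

Emit:
step_arm --rows '[[[14,-3.3,3.5,0,-0.052],[14,-6.4,7.2,0,-0.105],[14,-9.2,11.1,0,-0.157],[14,-11.9,15.1,0,-0.209],[14,-14.4,19.2,0,-0.262]]]'

```text
clock: 3.95
tcp_pos: [0.5267, -0.0953, 0.2967]
tcp_rot: [1.467, 1.57, -2.768]
wrist_force: [-2.1, -1.0, 2.4]
grip_width: 0.02
```

```bash
python3 - <<'E'
from h import *
s=robot.get_state(); print({k:np.round(s[k],4) for k in("clock","tcp_pos","wrist_force","torque","grip_width")})
g=grab("scene"); b=cv2.resize(g["frame"][150:260,220:330],None,fx=5,fy=5,interpolation=cv2.INTER_CUBIC)
cv2.imwrite("pics/s3.png",b[:,:,::-1])
E
```

```text
{'clock': np.float64(3.95), 'tcp_pos': array([ 0.5267, -0.0953,  0.2967]), 'wrist_force': array([-2.1292, -1.0271,  2.4166]), 'torque': array([-0.2631,  0.2401,  0.2328]), 'grip_width': np.float64(0.02)}
```

View pics/s3.png

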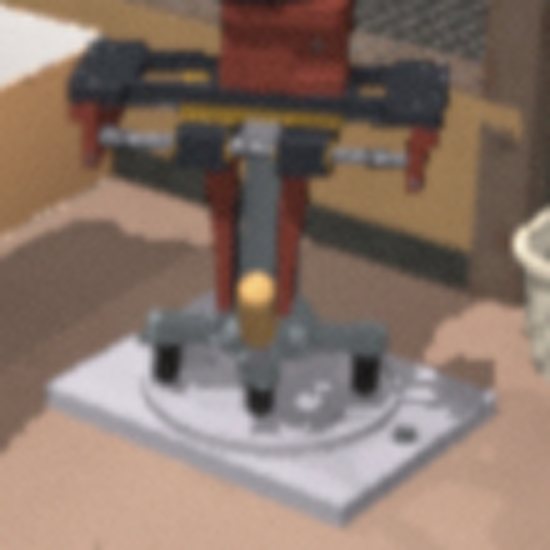

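The handle has swung with the fingers: grip at (257,290) and toe foot at (260,405). The anvil is still upright and the forces are small. Continuing.

Emit:
step_arm --rows '[[[14,-2.3,4.3,0,-0.052],[14,-4.3,8.6,0,-0.105],[14,-6.1,13.1,0,-0.157],[14,-7.6,17.7,0,-0.209],[14,-8.9,22.3,0,-0.262]]]'

```text
clock: 4.5
tcp_pos: [0.5162, -0.0798, 0.2979]
tcp_rot: [2.581, 1.563, -1.922]
wrist_force: [-12.6, -20.9, 21.8]
grip_width: 0.0195
```

Emit:
step_arm --rows '[[[14,-0.8,3.2,0,-0.035],[14,-1.4,6.3,0,-0.07],[14,-1.9,9.4,0,-0.105],[14,-1.9,9.4,0,-0.105]]]'

```text
clock: 4.9
tcp_pos: [0.513, -0.0716, 0.2978]
tcp_rot: [2.359, 1.561, -2.249]
wrist_force: [-15.9, -20.3, 23.9]
grip_width: 0.0199
```

```bash
python3 - <<'E'
from h import *
s=robot.get_state(); print({k:np.round(s[k],4) for k in("clock","tcp_pos","wrist_force","torque","grip_width")})
R=Ro.from_euler("xyz",s["tcp_rot"]).as_matrix(); print("tool y heading (anvil yaw)",np.degrees(np.arctan2(-R[1,1],-R[0,1])))
g=grab("scene"); b=cv2.resize(g["frame"][150:260,220:330],None,fx=5,fy=5,interpolation=cv2.INTER_CUBIC)
cv2.imwrite("pics/s4.png",b[:,:,::-1])
E
```

```text
{'clock': np.float64(4.9), 'tcp_pos': array([ 0.513 , -0.0716,  0.2978]), 'wrist_force': array([-15.8966, -20.3175,  23.9213]), 'torque': array([-4.791 ,  3.633 , -0.0508]), 'grip_width': np.float64(0.0199)}
tool y heading (anvil yaw) 5.98389374934609
```

View pics/s4.png

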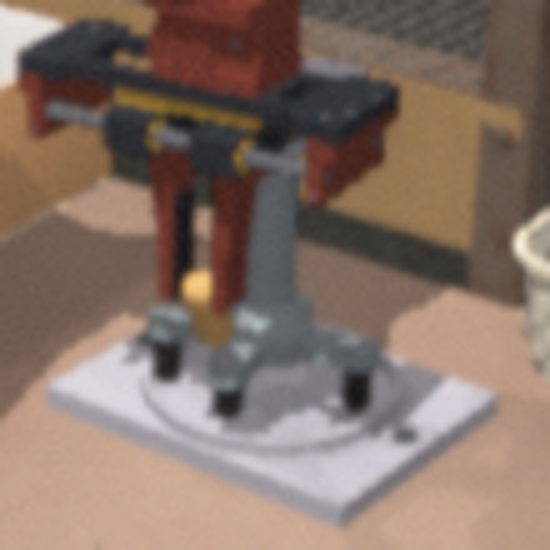

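The lag of about 8 mm and the force of about 35 N mean something binds: the right long foot at (355,400) looks lower, probably partly in its pit. I'll unload first, then open slightly and let it settle.

Emit:
step_arm --rows '[[[14,-1,-3,0.5,0.02],[14,-2,-6,1,0.04],[14,-2,-6,1,0.04]]]'

```text
clock: 5.25
tcp_pos: [0.5128, -0.0733, 0.2981]
tcp_rot: [2.297, 1.567, -2.266]
wrist_force: [-7.5, -7.1, 8.9]
grip_width: 0.0203
```

```bash
python3 - <<'E'
from h import *
s=robot.get_state(); print({k:np.round(s[k],4) for k in("clock","tcp_pos","wrist_force","torque","grip_width","q")})
E
```

```text
{'clock': np.float64(5.25), 'tcp_pos': array([ 0.5128, -0.0733,  0.2981]), 'wrist_force': array([-7.5129, -7.1263,  8.9447]), 'torque': array([-1.9367,  1.4467, -0.2364]), 'grip_width': np.float64(0.0203), 'q': array([-0.2764,  0.3727,  0.3648,  2.0453, -0.1861,  0.7569,  1.9218])}
```

Emit:
step_arm --rows '[[[14,-2,-2,1,0],[26,-2,-2,1.5,0],[34,-2,-2,1.5,0],[34,-2,-2,1.5,0]]]'

```text
clock: 5.65
tcp_pos: [0.512, -0.0715, 0.299]
tcp_rot: [1.29, 1.57, 3.014]
wrist_force: [-0.8, -1.8, -1.2]
grip_width: 0.0337
```

```bash
python3 - <<'E'
from h import *
s=robot.get_state(); print({k:np.round(s[k],4) for k in("clock","tcp_pos","wrist_force","torque","grip_width")})
g=grab("scene"); f=grab("wrist"); 
b=cv2.resize(g["frame"][150:260,220:330],(550,550),interpolation=cv2.INTER_CUBIC)
a=cv2.resize(f["frame"][130:330,180:380],(550,550),interpolation=cv2.INTER_CUBIC)
im=cv2.resize(np.hstack([b,a]),(800,400)); cv2.imwrite("pics/c5.png",im[:,:,::-1])
E
```

```text
{'clock': np.float64(5.65), 'tcp_pos': array([ 0.512 , -0.0715,  0.299 ]), 'wrist_force': array([-0.8346, -1.7616, -1.2352]), 'torque': array([-0.284 ,  0.0803,  0.0048]), 'grip_width': np.float64(0.0337)}
```

View pics/c5.png

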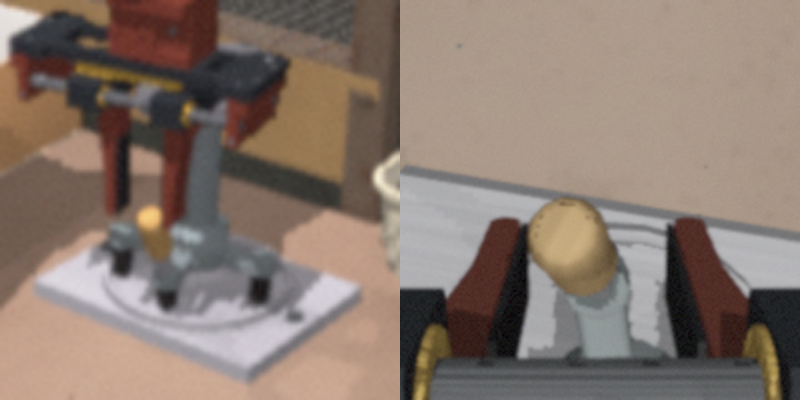

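Emit:
step_arm --rows '[[[50,0,5,40,0],[87,0,5,90,0],[87.8,-40,5,130,0],[87.8,-60,5,150,0],[87.8,-60,5,150,0]]]'

```text
clock: 6.25
tcp_pos: [0.4507, -0.0672, 0.4524]
tcp_rot: [-1.309, 1.565, 0.414]
wrist_force: [1.5, -0.5, 0.0]
grip_width: 0.0703
```

```bash
python3 - <<'E'
from h import *
import pickle
f=grab("wrist"); g=grab("scene"); t=grab("top"); pickle.dump((f,g,t),open("v6.pkl","wb")); s=f["state"]
print({k:np.round(s[k],4) for k in("clock","tcp_pos","wrist_force")})
c=onplane(f,[(280,200)],.05); 
P=np.array([[x,y,z] for x in(.47,.70) for y in(-.17,.07) for z in(.0,.18)]); print(proj(f,P).round())
a=cv2.resize(f["frame"][130:420,80:480],(560,406),interpolation=cv2.INTER_CUBIC)
b=cv2.resize(g["frame"][165:255,225:325],(400,360),interpolation=cv2.INTER_CUBIC)
d=cv2.resize(t["frame"][125:225,205:305],(360,360),interpolation=cv2.INTER_CUBIC)
cv2.imwrite("pics/w6.png",a[:,:,::-1])
im=np.zeros((360,760,3),np.uint8); im[:,:400]=b; im[:,400:]=d; cv2.imwrite("pics/st6.png",im[:,:,::-1])
E
```

```text
{'clock': np.float64(6.25), 'tcp_pos': array([ 0.4507, -0.0672,  0.4524]), 'wrist_force': array([ 1.5084, -0.4584,  0.0127])}
[[195. 175.]
 [141. 216.]
 [383. 203.]
 [448. 260.]
 [181. 332.]
 [134. 444.]
 [346. 354.]
 [379. 471.]]
```

View pics/st6.png

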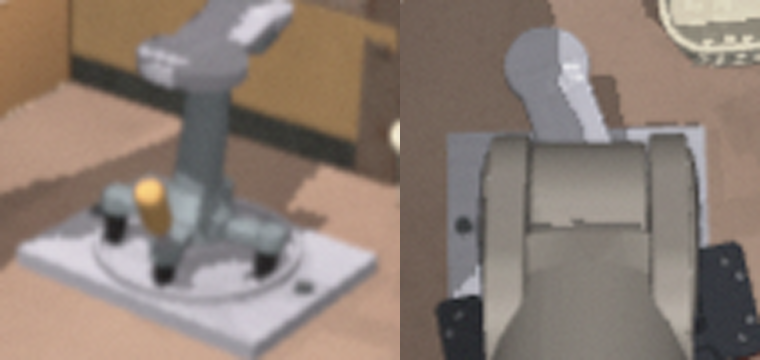

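View pics/w6.png

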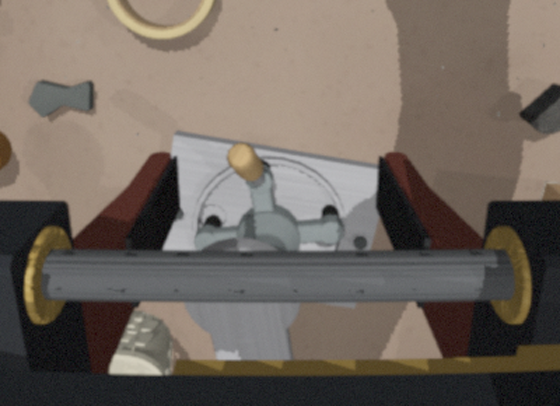

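```bash
cat > fit.py <<'E'
from h import *
import pickle
from scipy.optimize import least_squares
def A(p,P): return np.array(p[:3])+np.atleast_2d(P)/1000@Ro.from_euler("ZYX",p[3:],degrees=True).as_matrix().T
def fit(obs,p0):
    w=lambda p:np.concatenate([(proj(f,A(p,P))-uv).ravel() for f,P,uv in obs])
    s=least_squares(w,p0,loss="soft_l1",x_scale=[.01,.01,.01,5,5,5]); return s.x,w(s.x).reshape(-1,2)
FEET={"L":[0,55,-7],"R":[0,-55,-7],"T":[-55,0,0],"H":[55,0,0]}
E
python3 - <<'E'
from fit import *
f,g,t=pickle.load(open("v6.pkl","rb"))
E=[-108,0,91]
obs=[(f,[E,FEET["R"],FEET["L"],FEET["T"]],np.array([(253.6,242.1),(231.4,288.6),(315.7,281.4),(267,248)])),
 (g,[E,FEET["L"],FEET["R"],FEET["T"]],np.array([(262.5,211.75),(253.75,226),(291.25,235),(266.3,236)])),
 (t,[[78,0,162]],np.array([(245.3,143.)]))]
p,r=fit(obs,[.607,-.05,.018,5,0,5]); print(p.round(3)); print(r.round(1))
for k,v in FEET.items(): print(k,A(p,v).round(4))
print("handle end",A(p,E),"grip",A(p,[-95,0,75]),"toe",A(p,[[-82,36,162],[-82,-36,162],[-82,0,162]]))
# pit in wrist view
print("pit R guess",onplane(f,[(231.4,285)],.014), "bolt",onplane(f,[(80+360/1.4,130+241/1.4)],.02))
E
```

```text
[ 0.598 -0.053  0.02  15.836  3.877  2.675]
[[-0.2 -0.3]
 [ 0.7 -0.5]
 [-0.9 -0.7]
 [ 0.1  1.4]
 [-0.8  0.2]
 [ 0.3 -0.5]
 [ 0.3 -0.4]
 [-0.4 -0.1]
 [-0.3 -2.1]]
L [[0.5828 0.0006 0.0158]]
R [[ 0.6125 -0.1052  0.0106]]
T [[ 0.5454 -0.0675  0.0239]]
H [[ 0.651  -0.0376  0.0165]]
handle end [[ 0.50161784 -0.08434135  0.11818015]] grip [[ 0.51285243 -0.08037846  0.10135518]] toe [[ 0.52238773 -0.04451516  0.18885891]
 [ 0.54179522 -0.1137691   0.18550612]
 [ 0.53209147 -0.07914213  0.18718251]]
pit R guess [[ 0.6063203  -0.10652272  0.014     ]] bolt [[0.60719699 0.0347043  0.02      ]]
```

The picture fit (residuals about 1 px) puts the −y long foot in its pit with yaw at 16°. The toe foot is against the rim because I pulled the anvil outward. I'll re-take the handle and pivot about the −y foot, easing it +x.

Emit:
step_arm --rows '[[[70,30,-18,-40,0.06],[65,48,-18,-90,0.12],[60,48,-18,-130,0.12],[60,48,-18,-159,0.12],[60,48,-18,-159,0.12]]]'

```text
clock: 6.9
tcp_pos: [0.4987, -0.0844, 0.2849]
tcp_rot: [1.398, 1.56, -3.042]
wrist_force: [-0.0, 1.0, 1.5]
grip_width: 0.0599
```

```bash
python3 - <<'E'
from h import *
f=grab("wrist"); s=f["state"]; R=Ro.from_euler("xyz",s["tcp_rot"]).as_matrix()
print({k:np.round(s[k],4) for k in("clock","tcp_pos","wrist_force","grip_width")},np.degrees(np.arctan2(-R[1,1],-R[0,1])))
# wooden grip by colour
h=cv2.cvtColor(f["frame"],cv2.COLOR_RGB2HSV); m=((h[...,0]>8)&(h[...,0]<28)&(h[...,1]>90)&(h[...,2]>90)).astype(np.uint8)
m[:200]=0; m[320:]=0; m[:,:200]=0; m[:,360:]=0
n,l,st,ce=cv2.connectedComponentsWithStats(m); print([(st[i],ce[i].round(1)) for i in range(1,n) if st[i][4]>80])
print("expected",proj(f,[[.5016,-.0843,.118],[.5128,-.0804,.1014]]), "tips mid",proj(f,[s["tcp_pos"]+R@[.182,0,0]]))
E
```

```text
{'clock': np.float64(6.9), 'tcp_pos': array([ 0.4987, -0.0844,  0.2849]), 'wrist_force': array([-0.0219,  0.9522,  1.4944]), 'grip_width': np.float64(0.0599)} 15.609519193815304
[(array([ 255,  264,   41,   45, 1434], dtype=int32), array([275.4, 286.1]))]
expected [[279.15485106 285.28560525]
 [280.42165414 291.40085149]] tips mid [[281.13671517 262.69150783]]
```

Emit:
step_arm --rows '[[[40,0,-1,2,0],[28,0,-1,2,0],[23,0,-1,2,0],[22,0,-1,2,0]]]' --grip_force 6

```text
clock: 7.35
tcp_pos: [0.5004, -0.0858, 0.2933]
tcp_rot: [-1.681, 1.569, 0.162]
wrist_force: [-0.9, 1.1, -0.6]
grip_width: 0.0315
```

Emit:
step_arm --rows '[[[14,0,0,0,0],[14,0,0,0,0],[14,1.3,5.8,0,-0.052],[14,2.8,11.5,0,-0.105],[14,2.8,11.5,0,-0.105]]]' --grip_force 8

```text
clock: 7.85
tcp_pos: [0.5017, -0.0762, 0.2922]
tcp_rot: [2.072, 1.567, -2.477]
wrist_force: [-4.3, -5.9, 5.2]
grip_width: 0.0198
```

```bash
cat > st.py <<'E'
from fit import *
def look():
    f=grab("wrist"); s=f["state"]; R=Ro.from_euler("xyz",s["tcp_rot"]).as_matrix()
    print({k:np.round(s[k],4) for k in("clock","tcp_pos","wrist_force","torque","grip_width")},"yaw",np.degrees(np.arctan2(-R[1,1],-R[0,1])).round(1))
    return f
if __name__=="__main__": look()
E
python3 st.py
```

```text
{'clock': np.float64(7.85), 'tcp_pos': array([ 0.5017, -0.0762,  0.2922]), 'wrist_force': array([-4.3156, -5.8966,  5.2185]), 'torque': array([-1.2106,  1.0899, -0.0186]), 'grip_width': np.float64(0.0198)} yaw 9.4
```

Emit:
step_arm --rows '[[[14,0.9,2.8,0,-0.026],[14,1.9,5.6,0,-0.052],[14,2.9,8.3,0,-0.079],[14,4,11.1,0,-0.105],[14,4,11.1,0,-0.105]]]'

```text
clock: 8.4
tcp_pos: [0.5049, -0.0659, 0.292]
tcp_rot: [1.999, 1.565, -2.655]
wrist_force: [-6.8, -7.8, 6.5]
grip_width: 0.0201
```

```bash
python3 st.py
```

```text
{'clock': np.float64(8.4), 'tcp_pos': array([ 0.5049, -0.0659,  0.292 ]), 'wrist_force': array([-6.8288, -7.7769,  6.5213]), 'torque': array([-1.7339,  1.7112, -0.033 ]), 'grip_width': np.float64(0.0201)} yaw 3.4
```

```bash
cat > det.py <<'E'
from st import *
def det(g):
    im=g["frame"][165:260,220:335]; h=cv2.cvtColor(im,cv2.COLOR_RGB2HSV); out={}
    wood=((h[...,0]>8)&(h[...,0]<28)&(h[...,1]>110)&(h[...,2]>110)).astype(np.uint8); wood[:25]=0; wood[:,95:]=0
    dark=(im.max(2)<62).astype(np.uint8); dark[:45]=0
    for nm,m in(("wood",wood),("dark",dark)):
        n,l,st,ce=cv2.connectedComponentsWithStats(m)
        out[nm]=[(st[i][0]+220,st[i][1]+165,st[i][2],st[i][3],st[i][4]) for i in range(1,n) if st[i][4]>5]
    return out
if __name__=="__main__":
    f,g,t=pickle.load(open("v6.pkl","rb"))
    for x in(g,grab("scene")): 
        d=det(x); print({k:[tuple(int(a) for a in b) for b in v] for k,v in d.items()})
E
python3 det.py
```

```text
{'wood': [(220, 190, 11, 6, 38), (286, 190, 28, 8, 132), (259, 211, 8, 12, 67)], 'dark': [(252, 219, 4, 6, 21), (289, 229, 5, 5, 19), (264, 232, 4, 4, 13)]}
{'wood': [(220, 190, 11, 6, 38), (287, 190, 27, 9, 136), (252, 207, 10, 14, 80)], 'dark': [(251, 218, 5, 6, 22), (287, 228, 5, 7, 26), (260, 230, 5, 4, 16)]}
```

```bash
python3 - <<'E'
from det import *
g=grab("scene"); E=[-108,0,91]
Q=[FEET["L"],FEET["R"],FEET["T"],E]
seat=[.607,-.05,.014,-1.2,0,0]; print("seated px",proj(g,A(seat,Q)).round(1).tolist())
uv=np.array([(253.5,225),(289.5,236),(262.5,235),(256,208.5)])
s=robot.get_state(); R=Ro.from_euler("xyz",s["tcp_rot"]).as_matrix()
def res(p):
    w=A(p,list(FEET.values())); e=R.T@(A(p,E)[0]-s["tcp_pos"])
    lim=[.007,.007,.014,.014]
    return np.r_[(proj(g,A(p,Q))-uv).ravel(), e[2]*1000/2, [min(0,z-l)*2000 for z,l in zip(w[:,2],lim)]]
r=least_squares(res,[.607,-.05,.018,5,3,2],x_scale=[.01,.01,.01,5,5,5])
print(r.x.round(4),r.fun.round(1)); print(A(r.x,list(FEET.values())).round(4), A(r.x,E))
E
```

```text
seated px [[258.2, 224.4], [290.1, 236.7], [261.7, 236.0], [249.3, 212.9]]
[ 0.5952 -0.0505  0.0202  8.5395  6.5311  1.4724] [ 0.3  0.  -0.1 -0.3 -0.2 -0.3 -0.3  0.1 -0.4  0.   0.   0.  -0.1]
[[ 0.5863  0.0039  0.0147]
 [ 0.6023 -0.1048  0.0119]
 [ 0.5411 -0.0586  0.0265]
 [ 0.6492 -0.0424  0.014 ]] [[ 0.4996211  -0.06721638  0.12287902]]
```

Fit: yaw 8.5°, the anvil sits about 12 mm towards the robot, and the gripper body is just resting on the toe (Fz 6.5 N). I'll loosen, rise 3 mm, back out 5 mm, re-grip more firmly and push it in and round.

Emit:
step_arm --rows '[[[26,0,0,0,0],[26,0,0,0,0],[26,-5,0,4,0.07],[14,-5,0,4,0.07],[14,-5,0,4,0.07]]]' --grip_force 22

```text
clock: 9.05
tcp_pos: [0.5017, -0.064, 0.2964]
tcp_rot: [2.7, 1.57, -1.882]
wrist_force: [-2.8, -4.8, 3.8]
grip_width: 0.0173
```

```bash
python3 det.py | tail -1; python3 st.py
```

```text
{'wood': [(220, 190, 11, 6, 38), (286, 190, 28, 9, 137), (251, 207, 10, 14, 80)], 'dark': [(251, 217, 5, 7, 17), (260, 230, 4, 4, 13), (287, 229, 5, 5, 23)]}
{'clock': np.float64(9.1), 'tcp_pos': array([ 0.5017, -0.0639,  0.2963]), 'wrist_force': array([-2.9473, -4.625 ,  3.9847]), 'torque': array([-1.1107,  0.745 , -0.0643]), 'grip_width': np.float64(0.0174)} yaw 7.4
```

Emit:
step_arm --rows '[[[14,3,2,0,-0.02],[14,6,5,0,-0.05],[14,9,8,0,-0.08],[14,10,11,0,-0.11],[14,10,11,0,-0.11]]]'

```text
clock: 9.65
tcp_pos: [0.5083, -0.0553, 0.2953]
tcp_rot: [1.818, 1.56, -2.877]
wrist_force: [-15.5, -10.6, 13.0]
grip_width: 0.0169
```

```bash
cat > est.py <<'E'
from det import *
def est(usetool=True,pr=True):
    g=grab("scene"); d=det(g); D=[(a+w/2,b+h) for a,b,w,h,n in d["dark"] if n>=10]; W=[x for x in d["wood"] if x[0]>235 and x[0]<280 and x[1]>195]
    print("dark",D,"wood",[tuple(map(int,w)) for w in W])
    D=sorted(D)[:3]; E=[-108,0,91]
    if len(D)<3 or not W: return
    a,b,w,h,n=W[0]; uv=np.array(D+[(a+4.,b+1.5)]); Q=[FEET["L"],FEET["T"],FEET["R"],E]
    s=robot.get_state(); R=Ro.from_euler("xyz",s["tcp_rot"]).as_matrix()
    def res(p):
        w=A(p,list(FEET.values())); e=R.T@(A(p,E)[0]-s["tcp_pos"])
        return np.r_[(proj(g,A(p,Q))-uv).ravel(), usetool*e[2]*500, [min(0,z-l)*2000 for z,l in zip(w[:,2],[.007,.007,.014,.014])]]
    r=least_squares(res,[.607,-.05,.018,5,3,2],x_scale=[.01,.01,.01,5,5,5])
    print("pose",r.x.round(4),"res",r.fun.round(1)); print(dict(zip(FEET,A(r.x,list(FEET.values())).round(4).tolist())),"hend",A(r.x,E)[0].round(4),"toe",A(r.x,[-82,0,162])[0].round(4))
if __name__=="__main__": look(); est()
E
python3 est.py
```

```text
{'clock': np.float64(9.65), 'tcp_pos': array([ 0.5083, -0.0553,  0.2953]), 'wrist_force': array([-15.5099, -10.5603,  12.9618]), 'torque': array([-2.5955,  3.5045,  0.0186]), 'grip_width': np.float64(0.0169)} yaw 1.0
dark [(np.float64(288.5), np.int32(235)), (np.float64(261.0), np.int32(233))] wood [(249, 206, 11, 14, 78)]
```

Pattern of forces suggests the toe foot catches on the rim because my tool presses down. I'll ease the tool up a little to unload it.

Emit:
step_arm --rows '[[[14,-1,0,1,0],[14,-1,0,2,0],[14,-1,0,2,0]]]'

```text
clock: 10.05
tcp_pos: [0.5088, -0.0543, 0.2977]
tcp_rot: [1.85, 1.564, -2.844]
wrist_force: [-10.0, -8.3, 7.7]
grip_width: 0.017
```

```bash
sed -i 's/max(2)<62/max(2)<66/' det.py; python3 est.py
```

```text
{'clock': np.float64(10.05), 'tcp_pos': array([ 0.5088, -0.0543,  0.2977]), 'wrist_force': array([-10.0258,  -8.2851,   7.6795]), 'torque': array([-2.0257,  2.1907,  0.0042]), 'grip_width': np.float64(0.017)} yaw 1.1
dark [(np.float64(255.0), np.int32(223)), (np.float64(261.0), np.int32(233)), (np.float64(289.0), np.int32(234))] wood [(249, 205, 11, 15, 86)]
pose [ 0.6023 -0.0462  0.021   4.463   5.8953  0.5929] res [-0.1  0.1  0.3 -0.3 -0.1  0.2 -0.1  0.1 -0.   0.   0.   0.   0. ]
{'L': [0.5974, 0.0087, 0.0146], 'R': [0.6058, -0.101, 0.0135], 'T': [0.5478, -0.0504, 0.0267], 'H': [0.6569, -0.0419, 0.0154]} hend [ 0.5046 -0.0547  0.1226] toe [ 0.5377 -0.0529  0.1906]
```

Emit:
step_arm --rows '[[[14,2,2,1,-0.03],[14,4,5,1.5,-0.07],[14,6,7,1.5,-0.1],[14,6,7,1.5,-0.1]]]'

```text
clock: 10.55
tcp_pos: [0.5126, -0.0492, 0.2987]
tcp_rot: [1.908, 1.558, -2.889]
wrist_force: [-14.2, -7.9, 10.0]
grip_width: 0.0174
```

```bash
python3 est.py
```

```text
{'clock': np.float64(10.55), 'tcp_pos': array([ 0.5126, -0.0492,  0.2987]), 'wrist_force': array([-14.238 ,  -7.8648,  10.0051]), 'torque': array([-2.1221,  3.1908, -0.0256]), 'grip_width': np.float64(0.0174)} yaw -4.8
dark [(np.float64(261.0), np.int32(232)), (np.float64(289.5), np.int32(234))] wood [(248, 204, 12, 15, 84)]
```

Emit:
step_arm --rows '[[[14,-2,-2,0,0],[22,-2,-2,0,0],[30,-2,-2,0,0],[34,-2,-2,0,0]]]'

```text
clock: 11.05
tcp_pos: [0.5155, -0.0467, 0.2999]
tcp_rot: [-1.261, 1.569, 0.232]
wrist_force: [0.7, -0.4, 0.9]
grip_width: 0.0328
```

```bash
python3 - <<'E'
from est import *
look(); est(False)
E
```

```text
{'clock': np.float64(11.05), 'tcp_pos': array([ 0.5155, -0.0467,  0.2999]), 'wrist_force': array([ 0.7117, -0.3839,  0.8827]), 'torque': array([-0.0057,  0.0097, -0.0232]), 'grip_width': np.float64(0.0328)} yaw -4.4
dark [(np.float64(289.5), np.int32(234))] wood [(247, 210, 12, 12, 85)]
```

```bash
python3 - <<'E'
from est import *
g=grab("scene")
for th in (66,72,78,85):
    im=g["frame"][165:260,220:335]; m=(im.max(2)<th).astype(np.uint8); m[:45]=0
    n,l,st,ce=cv2.connectedComponentsWithStats(m); print(th,[(int(st[i][0]+220),int(st[i][1]+165),*map(int,st[i][2:])) for i in range(1,n) if st[i][4]>5])
f=grab("wrist"); pickle.dump((f,g),open("v7.pkl","wb"))
h=cv2.cvtColor(f["frame"],cv2.COLOR_RGB2HSV); m=((h[...,0]>8)&(h[...,0]<28)&(h[...,1]>90)&(h[...,2]>90)).astype(np.uint8)
m[:180]=0; m[330:]=0; m[:,:200]=0; m[:,360:]=0
n,l,st,ce=cv2.connectedComponentsWithStats(m); print([(st[i],ce[i].round(1)) for i in range(1,n) if st[i][4]>80])
seat=[.607,-.05,.014,-1.2,0,0]; print("seated px wrist",proj(f,A(seat,[[-108,0,91],[-95,0,75],[-78,0,54]])).round(1).tolist())
E
```

```text
66 [(284, 216, 3, 3, 7), (287, 230, 5, 4, 16), (259, 231, 5, 3, 10)]
72 [(283, 216, 4, 4, 12), (287, 229, 6, 5, 22), (259, 231, 5, 3, 13)]
78 [(283, 215, 4, 5, 14), (287, 229, 6, 5, 27), (259, 231, 5, 4, 14)]
85 [(283, 215, 4, 5, 17), (287, 229, 6, 6, 31), (259, 231, 5, 4, 17)]
[(array([ 256,  209,   37,   53, 1404], dtype=int32), array([275.6, 234.8])), (array([352, 293,   8,  17, 108], dtype=int32), array([355.9, 301.6]))]
seated px wrist [[277.9, 222.7], [279.2, 235.9], [280.6, 249.9]]
```

Numbers now match the seated prediction: toe foot at (261,235), −y foot at (290,235), grip at (276,235) in the wrist view. I'll open, withdraw straight up and away, then check.

Emit:
step_arm --rows '[[[50,0,0,0,0],[60,0,0,15,0],[70,0,0,50,0],[80,-10,20,95,0],[80,-20,60,130,0]]]'

```text
clock: 11.75
tcp_pos: [0.4957, 0.0075, 0.4293]
tcp_rot: [-1.843, 1.569, -0.356]
wrist_force: [1.0, 1.1, 0.1]
grip_width: 0.0704
```

Emit:
step_arm --rows '[[[80,-10,45,10,0],[80,-20,90,10,0],[80,-30,135,10,0],[80,-40,180,10,0],[80,-50,225,10,0]]]'

```text
clock: 12.25
tcp_pos: [0.4449, 0.2362, 0.4372]
tcp_rot: [-0.552, 1.57, 0.941]
wrist_force: [0.3, -0.5, 0.6]
grip_width: 0.0798
```

```bash
python3 - <<'E'
from est import *
look(); est(False)
g=grab("scene"); t=grab("top"); pickle.dump((g,t),open("v8.pkl","wb"))
b=cv2.resize(g["frame"][160:255,225:325],(400,380),interpolation=cv2.INTER_CUBIC)
d=cv2.resize(t["frame"][125:220,205:305],(400,380),interpolation=cv2.INTER_CUBIC)
cv2.imwrite("pics/st8.png",np.hstack([b,d])[:,:,::-1])
seat=[.607,-.05,.014,-1.2,0,0]
print("seat scene",proj(g,A(seat,[*FEET.values(),[-108,0,91]])).round(1).tolist())
print("seat top heel/toe/hend",proj(t,A(seat,[[78,0,162],[-46,0,162],[-108,0,91]])).round(1).tolist())
E
```

```text
{'clock': np.float64(12.25), 'tcp_pos': array([0.4449, 0.2362, 0.4372]), 'wrist_force': array([ 0.3068, -0.5287,  0.5729]), 'torque': array([-0.076 , -0.0457,  0.0067]), 'grip_width': np.float64(0.0798)} yaw -4.5
dark [(np.float64(290.0), np.int32(234)), (np.float64(261.5), np.int32(234))] wood [(247, 211, 12, 11, 77)]
seat scene [[258.2, 224.4], [290.1, 236.7], [261.7, 236.0], [285.3, 220.9], [249.3, 212.9]]
seat top heel/toe/hend [[251.5, 140.9], [252.7, 188.9], [254.2, 219.1]]
```

View pics/st8.png

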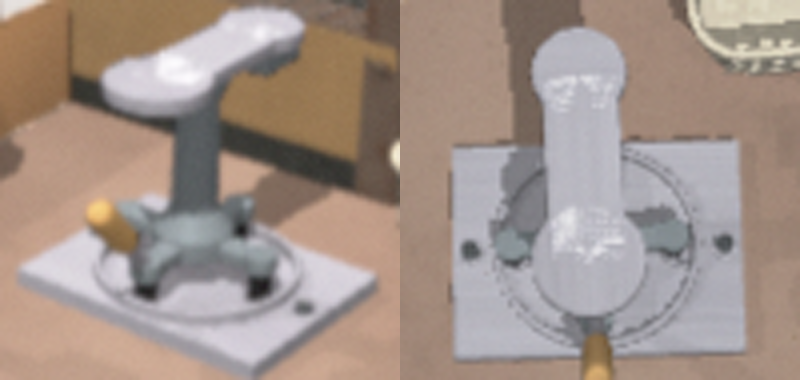

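The anvil stands upright: arms (512,247) and (668,238) lie on the bolt line (470,250)–(725,242) in the top view, and the column looks vertical. I'll check level with one fit.

```bash
python3 - <<'E'
from est import *
g,t=pickle.load(open("v8.pkl","rb")); E=[-108,0,91]
obs=[(t,[[78,0,162],[-46,0,162],E],np.array([(249.5,143),(252,190.5),(253.7,217)])),
 (g,[FEET["R"],FEET["T"],E,[78,0,162],[-46,0,162]],np.array([(290,235.3),(261.5,235),(250,213),(225+265/4,160+22/4),(225+155/4,160+78/4)]))]
for z in (.014,.021):
    p,r=fit(obs,[.607,-.05,z,0,0,0]); print(p.round(4)); print(r.round(1).tolist())
for nm,q in(("seated",[.607,-.05,.014,-1.2,0,0]),("leaning",[.607,-.05,.021,-1.2,7.25,0])):
    print(nm,[np.round(proj(c,A(q,P))-uv,1).tolist() for c,P,uv in obs])
print(robot.get_state()["clock"])
E
```

```text
[ 0.6103 -0.0463  0.0148 -0.024  -1.6324  0.4037]
[[0.3, -1.9], [0.0, -1.0], [0.2, 2.0], [-0.1, 0.2], [0.1, 0.4], [-0.8, 0.5], [-0.4, -1.0], [0.2, 0.1]]
[ 0.6103 -0.0463  0.0148 -0.024  -1.6324  0.4037]
[[0.3, -1.9], [0.0, -1.0], [0.2, 2.0], [-0.1, 0.2], [0.1, 0.4], [-0.8, 0.5], [-0.4, -1.0], [0.2, 0.1]]
seated [[[2.0, -2.1], [0.7, -1.6], [0.5, 2.1]], [[0.1, 1.4], [0.2, 1.0], [-0.7, -0.1], [1.1, 0.2], [1.0, -0.1]]]
leaning [[[1.8, -9.0], [0.3, -11.0], [0.1, -4.1]], [[-0.0, -0.7], [0.4, -3.6], [2.4, -8.9], [5.0, -0.4], [6.0, -6.7]]]
12.45
```

```bash
python3 -c "
from station import robot
print(robot.sign_off())"
```

```text
the job is handed in; nothing more can be done
None
```

I turned the anvil clockwise by its handle until its long feet dropped into the pits. I then let go, drew the arm clear and handed the job in at about 12.5 s.

**How it went:**
- **Grip:** The moves allow no tilt, so the tool stayed vertical. I gripped the upper end of the handle from just outside and above the toe, instead of coming in along the slant.
- **Stick partway:** One long foot dropped into its pit early, and the toe foot probably caught on the rim. I let go, measured the pose again, took the handle again and pushed the anvil inward and round until it dropped.
- **Forces:** The highest wrist force I read was about 35 N, against the 120 N limit. The gripper body seemed to rest on the toe briefly, at about 6 N.

**Last checks, arm clear:**
- **Seated:** Every measured picture point lies within about 3 pixels of the seated prediction. The leaning pose is off by up to 11 pixels.
- **Pose:** The fit gives the origin 14.8 mm above the bench (14 mm when seated), yaw 0.0° (plate about −1.2°), pitch −1.6° and roll 0.4°. Yaw, pitch and roll are near zero, within what I expect of the fit.
- **Small disagreement:** The fitted origin is 3–4 mm from the plate centre in x and in y. That fits the slack in the pits plus calibration error.
- **Not checked:** I did not press on the anvil to test for rocking. I saw only part of the area round the plate afterwards, so I did not check that every loose thing is still in place. The forces gave no sign of touching any.

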